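# Clamp the terminal row in the sprung cradle and lock it

### The arm

A 7-joint arm with a two-finger parallel gripper is mounted at the origin on a cart in front of the work surface, level with it; the furniture and walls round the work are solid. World frame = base frame: x ahead of the robot, y to its left, z up, the work surface at z = 0. Lengths are in mm, angles in rad, forces in N, time in s.
With the tool pointing down it reaches from about 400 to 875 mm from the base axis. Payload 4.4 kg.
Tool frame: the origin (TCP) lies on the centre line of the jaws, within the pads' length; the fingertips stand ctrl.nose_length ahead of it and the grasp point (between the pads) lies 6 mm ahead of it (ctrl.nose_length is the distance from the TCP to the fingertips, in mm); z points along the fingers, y is the direction in which the jaws open and shut (so a half turn about z gives the same grasp; the last joint's range is limited). The gripper opens to 85 mm and grips with 20 to 120 N. Pads are 22 mm wide; open, the fingers measure 114 mm over their backs; the gripper's body (76 mm by 85 mm) begins 54 mm behind the grasp point. The pads swing forward as they close: fully open they stand 13 mm farther back than shut.
Start: joints at [-1.23, 0.628, 0.038, 1.517, -0.027, 0.996, -0.02], TCP at [257.166, 596.978, 256.313] pointing down, gripper open.
Joint ranges: [-3.06, 3.06], [-0.37, 2.12], [-1.25, 1.32], [0.18, 2.47], [-1.1, 4.24], [0.23, 1.98], [-2.94, 2.94]. Speed limits (rad/s): [2.57, 2.57, 3.14, 3.14, 3.14, 3.14, 3.14].

### API

Orientations are given as [roll, pitch, yaw] about the fixed x, y, z axes, in that order (R = Rz(yaw) Ry(pitch) Rx(roll)).
In Python, from cell import ctrl, vision gives the robot as it stands. The module is installed in compiled form; this text tells all that it offers.
- The arm moves only by the shell command python3 -m inch 'ROWS'. ROWS is a JSON object of lists of equal length, an entry for each row: "travel": the shift along the tool's x, y, z in cm, a list of three; "twist": the turn about the tool's z in degrees; "fingers": the finger opening in cm, from 0 to 8.54. A call has exactly 10 rows; each row is the pose to reach, as a shift and turn from the pose commanded when the call began, along the tool's axes at that moment; what a row does not reach only later rows make up. A row lasts 1/12 s, in which the tool goes at most 41.7 mm and 7.16 degrees, less where a joint would pass 70% of its speed; a pose out of reach is approached as far as the arm can. A call with a gripper value outside its range is refused whole. The fingers move at their own pace and stop on an object; the grip force is fixed at half the most. Time passes only in rows, so rows that repeat a pose let the fingers close, or fill a call up. It gives the time, the measured TCP pose, the force and the opening at its end, in the units of the state.
- ctrl.read_state(): the state, without advancing time (a new reading comes with each control period).
- vision.get_image(name): name is "scene" or "top" or "wrist"; returns a dict with "frame" (400x640x3 uint8, red, green, blue), "fx", "fy", "cx", "cy" (pixels), "k1" (the pictures are not rectified: a ray, as slopes to the right and down, at radius r is drawn at 1 + k1 r^2 times it, then the intrinsics apply), "position" and "orientation" of the camera in the world. Camera axes: x right, y down, z forward; pixel columns grow to the right and rows downward; lengths in mm; the calibration is good to about 2 mm. A picture is of the moment at which its call begins. There is no depth.
- ctrl.finish_job(): hands the job in, once; it reports no verdict.
The state is a dict: "clock": time; "qpos": joint angles; "qd": joint speeds; "tau": joint torques, N m; "eef_pos": TCP position; "tool_rot": TCP orientation; "force": force on the tool from outside, world axes, zero at the start; "torque": the same for the moment, N m; "width": finger opening in mm.
Only numpy, scipy, OpenCV 4.12 (cv2) and the standard library are available. Lean on these libraries where they do the work, as an engineer would, in place of code of your own. Each camera call takes 0.05 s, during which the arm holds its last target.

### The job

Press the sprung carriage of the test cradle back with the row of rail terminals, seat the row flat and square in the middle between carriage and fixed jaw, and let it go so that the spring clamps it. Then push the lock slide on top of the housing across until it is fully home against its inner stop and the lock pin stands up, without forcing it, and leave the battery and the tape roll where they are.

Things in the scene. Friction and masses are not known exactly. Their poses are not given: they have to be found in the camera images.
- cradle: Fixed test cradle: dark base plate, x -48 to +48, y -43 to +122, top at z = 8 mm (the floor for the row), carrying a low fixed jaw, a sprung carriage and a grey housing. Origin: on the underside, below the middle of a correctly clamped terminal row; z up, y from the jaw to the housing. The seat's two long sides (-x, +x) are open. All cradle coordinates below are in this frame, in mm.
- jaw_top (a point): Middle of the top of the fixed jaw, at (0, -34, 22): a low aluminium bar 52 mm wide in x, y from -40 to -28 (inner face y = -28), standing 14 mm above the floor.
- carriage_face (a point): Middle of the top edge of the sprung carriage's front face, at (0, 12, 51.5) when at rest: an upright aluminium plate 40 mm wide in x, 8 mm thick, from z = 9.5 to 51.5, so 29 mm higher than the jaw; moves along y. The row can push it at a height above the jaw, clear the jaw, and then go down.
- carriage (a joint): Travel of the sprung carriage (m): 0 = at rest, gap to the jaw 40 mm, too small for the row; grows as it is pressed towards +y of the cradle, at most 0.033. Spring: 5 N at 0 plus 0.2 N per mm. It reads 0.016 with the 56 mm long terminal row clamped. Its grip is firmer than the row's weight: a row let go above the floor stays hanging, so press it down to the floor first.
- terminal_pack: Row of rail terminals: a sliced grey and blue block, 45 (its x) by 56 (its y) by 36 mm high, about 60 to 135 g, loose. Origin: centre of its underside. It is to stand in the cradle with its y along the cradle's y (either way round). It starts on the open tool wallet (flat, 7 mm thick), at any of three places shared with the battery and the tape roll.
- lock_grip (a point): Middle of the top of the lock slide's grip: a black ribbed block 14 (x) by 16 mm (y), z from 32 to 50, in a slot along x at y = 102 on the housing (x -46 to +46, y 62 to 122, top z = 30). It slides towards +x of the cradle against about 5 N of friction and stays where it is left. Push it with the closed fingers on its -x side.
- lock_slide (a joint): Travel of the lock slide (m): 0 = grip's middle at x = -34; grows towards +x. It ends at a stop hidden in the housing, set differently each time, anywhere from 0.038 to 0.056: not to be seen, only felt. Over the last 6 mm a plunger adds 1 to 3 N (about 8 N in all), then the stop is rigid; over 40 N is forcing it. Its tongue then blocks the clamped carriage from moving back.
- lock_pin (a joint): Rise of the round steel lock pin (9 mm in diameter, in a brass bush in the housing's top at x = +30, y = +78), in m: 0 = down, 0.006 = fully up. The last 6 mm of the lock slide's travel drive it up; at 0.0045 or more the lock counts as home.
- battery_block: Bystander: flat rectangular battery block, 26 x 52 x 17 mm. Leave alone. Origin: centre of its underside.
- tape_roll: Bystander: roll of insulating tape, 62 mm in diameter, 19 mm high, lying flat. Leave alone. Origin: centre of its underside.

How it is judged:
By the outcome, as a careful person would: the job done as asked, in the order asked, and still so for the second after the job is handed in, with the robot touching nothing.
It also fails if it takes over 48 s, if anything falls off the work surface, if the arm or the gripper's body presses on something with over 40 N, if the wrist force passes 120 N, or if a joint passes its speed limit or range.

## Working session

There is one attempt and no reset: what is moved stays moved. The work goes in short steps, Python scripts to look and compute and a shell command to move; the robot and the scene stay as the last step left them, time stands still between calls to the robot, and variables do not carry over. Pictures are saved under pics/ and viewed, and the job is handed in when it is done.

```bash
ls; mkdir -p pics; python3 - <<'E'
from cell import ctrl, vision
import cv2
print(ctrl.read_state(), ctrl.nose_length)
for n in ("scene","top","wrist"):
    d=vision.get_image(n)
    cv2.imwrite(f"pics/{n}0.png",d["frame"][:,:,::-1])
    print(n,{k:v for k,v in d.items() if k!="frame"})
E
```

```text
pics
{'clock': 0.0, 'qpos': array([-1.22979197,  0.6293719 ,  0.03842198,  1.51837278, -0.0269917 ,
        0.99627513, -0.02000639]), 'qd': array([ 3.05619859e-04,  5.90129095e-04,  2.67524757e-04, -1.03774649e-05,
       -1.65870420e-05, -2.05719665e-03,  1.59199502e-04]), 'tau': array([-2.24851469e-04, -5.63399184e+01,  1.22633860e+00, -1.93445295e+01,
        1.10831286e-02,  1.03092432e-02, -6.91281965e-07]), 'eef_pos': array([256.92672249, 596.4405494 , 255.37043527]), 'tool_rot': array([-3.13968309e+00,  2.17855177e-05,  2.73480249e+00]), 'force': array([-0.52366362, -0.36822522,  0.33596947]), 'torque': array([-0.01184068,  0.03236099, -0.01452014]), 'width': 85.4003432926906} 25.0
scene {'fx': 481.7162782353496, 'fy': 481.7162782353496, 'cx': 321.65681398686644, 'cy': 196.18879915680907, 'k1': -0.13236659045882312, 'position': array([-55.43039904, 498.59808564, 471.35670674]), 'orientation': array([-2.04706015, -0.0165247 , -2.24224664])}
top {'fx': 456.0700371403669, 'fy': 456.0700371403669, 'cx': 326.7507972742584, 'cy': 200.59106814026592, 'k1': -0.10135005297274922, 'position': array([422.73652201,  15.44787153, 889.01585631]), 'orientation': array([-2.98281946,  0.02915939, -1.58992943])}
wrist {'fx': 345.20150505322846, 'fy': 345.20150505322846, 'cx': 319.59271618826733, 'cy': 201.67550325857653, 'k1': -0.05261905451390113, 'position': array([189.24552458, 625.98357672, 373.11205206]), 'orientation': array([2.84601570e+00, 1.98713901e-03, 1.16339450e+00])}
```

View pics/scene0.png

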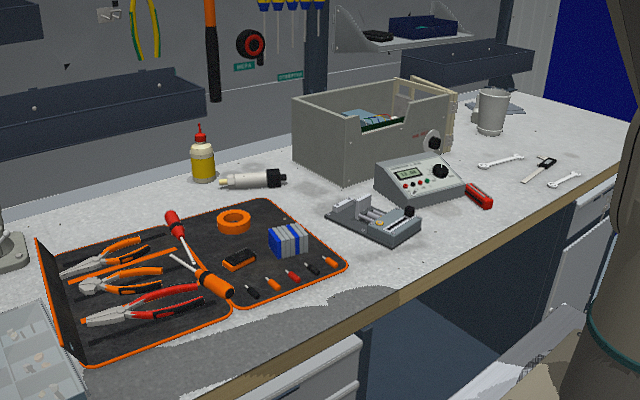

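View pics/top0.png

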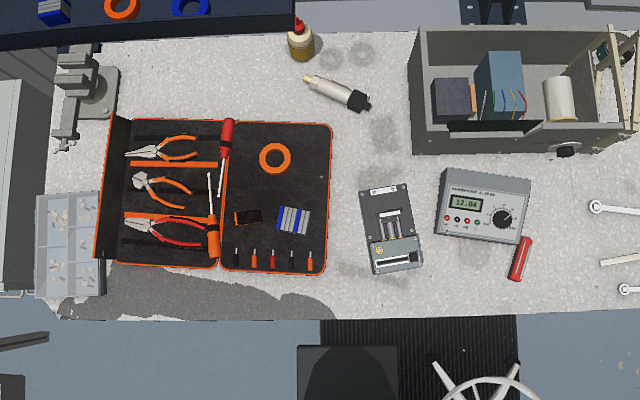

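View pics/wrist0.png

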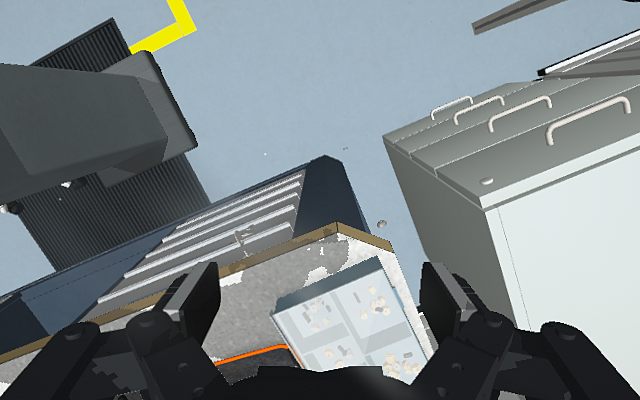

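```bash
cat > h.py <<'E'
import numpy as np, cv2
from scipy.spatial.transform import Rotation as Ro
from cell import ctrl, vision
def get(n):
    d=vision.get_image(n); d["R"]=Ro.from_euler('xyz',d["orientation"]).as_matrix(); return d
def ray(d,uv):
    uv=np.atleast_2d(np.array(uv,float))
    K=np.array([[d["fx"],0,d["cx"]],[0,d["fy"],d["cy"]],[0,0,1]])
    p=cv2.undistortPoints(uv[:,None,:],K,np.array([d["k1"],0,0,0]))[:,0]
    v=np.c_[p,np.ones(len(p))]@d["R"].T
    return v/np.linalg.norm(v,axis=1)[:,None]
def plane(d,uv,z):
    v=ray(d,uv); c=d["position"]; return c+v*((z-c[2])/v[:,2])[:,None]
def two(d1,u1,d2,u2):
    a=ray(d1,u1);b=ray(d2,u2);out=[]
    for x,y in zip(a,b):
        A=np.c_[x,-y]; t=np.linalg.lstsq(A,d2["position"]-d1["position"],rcond=None)[0]
        p=d1["position"]+t[0]*x;q=d2["position"]+t[1]*y; out.append([*((p+q)/2),np.linalg.norm(p-q)])
    return np.array(out)
def proj(d,P):
    P=np.atleast_2d(P); c=(P-d["position"])@d["R"]; s=c[:,:2]/c[:,2:]; r2=(s**2).sum(1)[:,None]
    s=s*(1+d["k1"]*r2); return s*[d["fx"],d["fy"]]+[d["cx"],d["cy"]]
def crop(d,x0,y0,w,h,k,name):
    im=d["frame"][y0:y0+h,x0:x0+w,::-1]; cv2.imwrite(name,cv2.resize(im,None,fx=k,fy=k,interpolation=cv2.INTER_CUBIC))
E
python3 - <<'E'
from h import *
t=get("top"); s=get("scene")
crop(t,220,130,220,160,3.6,"pics/t1.png"); crop(s,210,180,220,120,3.6,"pics/s1.png")
for n,uv,z in (("pack",(293,219),43),("tape",(275,158),26),("batt",(248,216),24),("crad",(392,228),20)): print(n,plane(t,uv,z))
E
```

```text
pack [[525.30256175 101.41238666  43.        ]]
tape [[648.26193229 137.66463096  26.        ]]
batt [[535.30544874 190.385007    24.        ]]
crad [[506.46296456 -85.42482385  20.        ]]
```

```bash
ls pics
```

```text
s1.png
scene0.png
t1.png
top0.png
wrist0.png
```

View pics/t1.png

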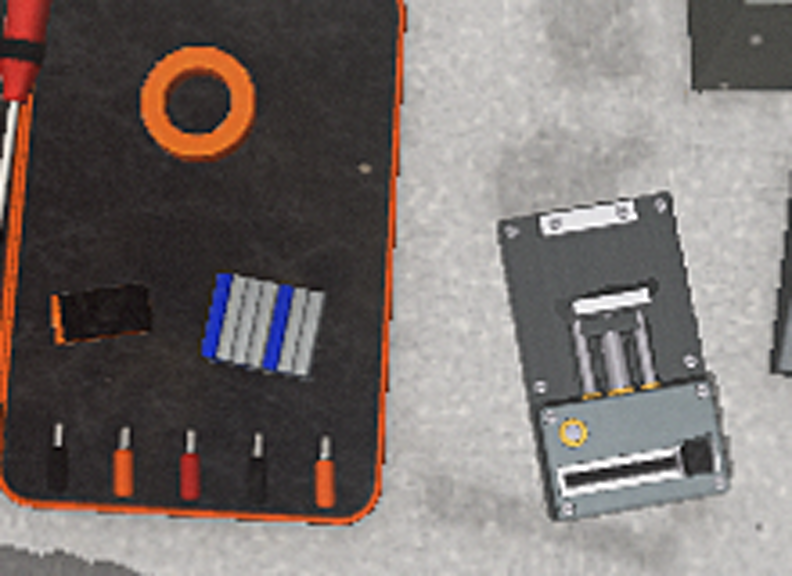

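View pics/s1.png

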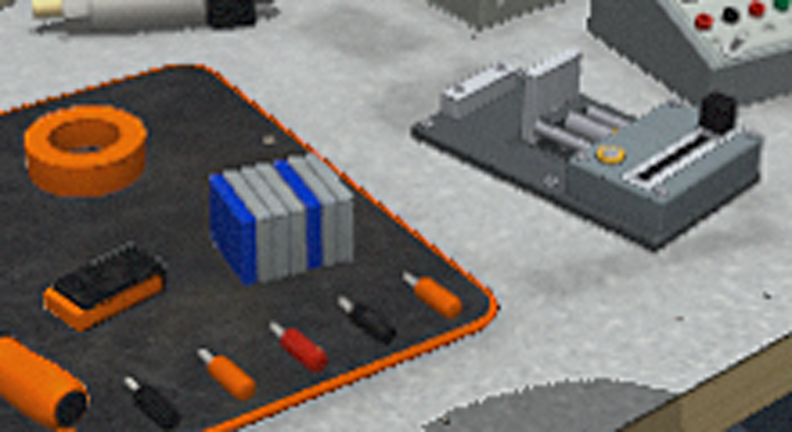

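```bash
python3 - <<'E'
from h import *
t=get("top"); s=get("scene")
crop(t,268,196,50,45,12,"pics/t2.png"); crop(s,260,215,60,48,12,"pics/s2.png")
crop(t,350,175,80,105,5.7,"pics/t3.png"); crop(s,320,190,105,65,7.6,"pics/s3.png")
E
```

```text
(no output)
```

View pics/t2.png

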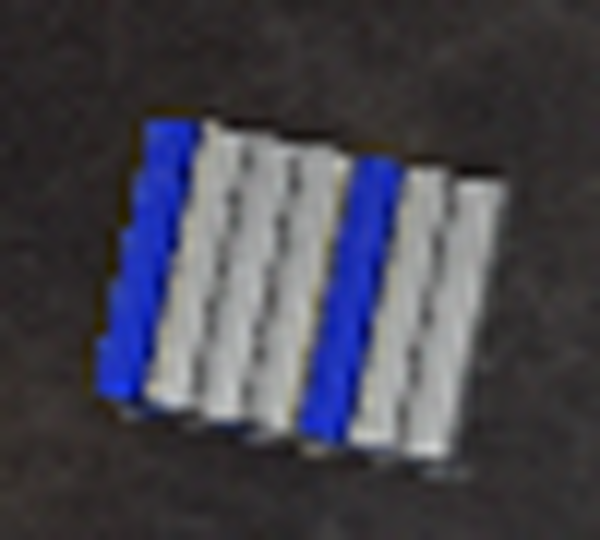

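View pics/s2.png

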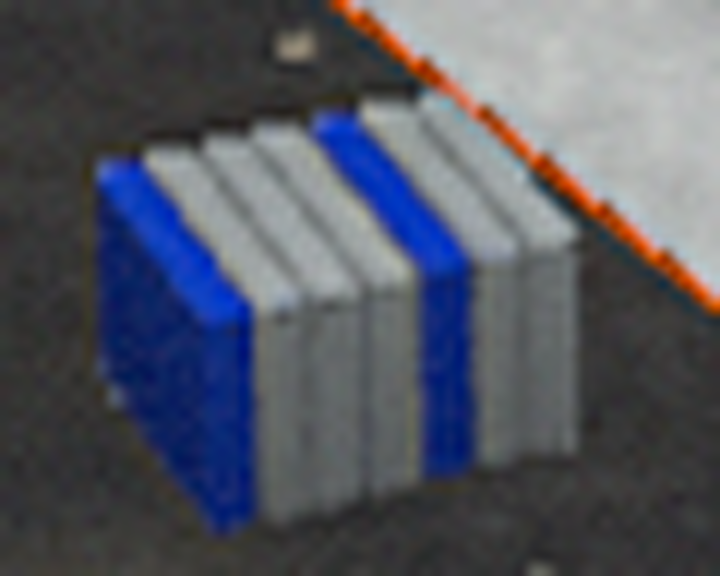

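View pics/t3.png

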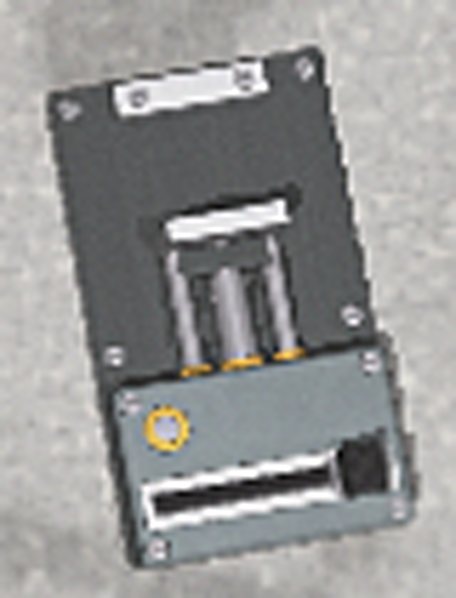

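View pics/s3.png

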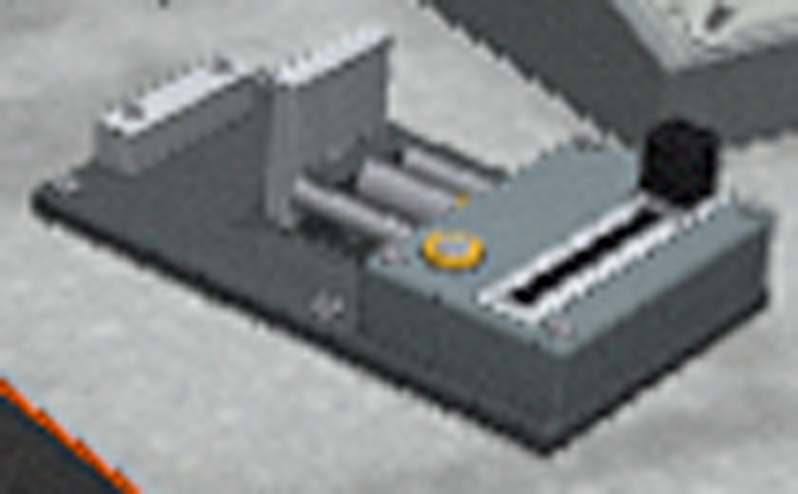

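```bash
cat > m1.py <<'E'
from h import *
t=get("top"); s=get("scene")
def f(P,k,o): return (np.array(P,float)+.5)/k-.5+np.array(o)
pt=f([(145,120),(505,183),(448,458),(97,395)],12,(268,196))
ps=f([(97,163),(430,97),(577,240),(205,325)],12,(260,215))
print("pack 3D\n",two(t,pt,s,ps).round(1))
P=plane(t,pt,43); print(P.round(1),P.mean(0),[np.linalg.norm(P[i]-P[(i+1)%4]) for i in range(4)])
Q=plane(s,ps,43); print(Q.round(1),Q.mean(0),[np.linalg.norm(Q[i]-Q[(i+1)%4]) for i in range(4)])
# cradle: pin, jaw corners top, carriage corners, housing corners
names=["pin","jaw+x outer","jaw-x outer","carr +x front?","carr -x front","hous +x near","hous screw"]
ct=f([(167,430),(113,87),(265,57),(168,219),(285,197),(133,570),(158,549)],5.7,(350,175))
cs=f([(453,247),(100,125),(222,62),(275,80),(383,33),(562,352),(557,327)],7.6,(320,190))
C=two(t,ct,s,cs); 
for n,c in zip(names,C): print(n,c.round(1))
H=plane(t,f([(115,388),(388,340),(410,520),(133,570)],5.7,(350,175)),30);print(H.round(1))
B=plane(t,f([(48,97),(320,47)],5.7,(350,175)),8);print(B.round(1))
E
python3 m1.py
```

```text
pack 3D
 [[5.511e+02 1.262e+02 4.390e+01 5.000e-01]
 [5.418e+02 7.170e+01 3.970e+01 3.800e+00]
 [4.977e+02 7.990e+01 4.020e+01 6.000e-01]
 [5.088e+02 1.349e+02 4.140e+01 1.300e+00]]
[[551.4 126.5  43. ]
 [540.1  70.   43. ]
 [497.2  79.5  43. ]
 [508.2 134.2  43. ]] [524.23160225 102.53946921  43.        ] [np.float64(57.603109037334406), np.float64(43.88826993836517), np.float64(55.808702126130505), np.float64(43.84803612433149)]
[[552.1 125.2  43. ]
 [538.8  76.2  43. ]
 [494.4  82.8  43. ]
 [507.3 136.7  43. ]] [523.13967285 105.22498432  43.        ] [np.float64(50.82831007703811), np.float64(44.87917781545184), np.float64(55.41390645119709), np.float64(46.28888403012384)]
pin [464.8 -57.7  31.7   0.6]
jaw+x outer [ 5.817e+02 -4.500e+01  1.810e+01  3.000e-01]
jaw-x outer [591.7 -97.   16.3   1. ]
carr +x front? [ 5.321e+02 -5.950e+01  4.780e+01  4.000e-01]
carr -x front [537.3 -99.2  46.8   3.9]
hous +x near [418.7 -46.   29.6   1.7]
hous screw [426.1 -53.6  29.7   0.6]
[[ 478.9  -41.4   30. ]
 [ 492.5 -132.2   30. ]
 [ 433.3 -136.7   30. ]
 [ 419.3  -45.4   30. ]]
[[ 580.7  -23.2    8. ]
 [ 596.  -117.5    8. ]]
```

```bash
python3 -m inch '{"travel":[[-1.5,-1.2,0],[-4.5,-3.6,0],[-7.6,-6,0],[-10.7,-8.5,0],[-13.8,-10.9,0],[-16.9,-13.3,0],[-20,-15.8,0],[-23.1,-18.2,0],[-26.2,-20.7,0],[-29.3,-23.1,0]],"twist":[3,9,15,21,27,33,39,45,51,57],"fingers":[8.5,8.5,8,8,7.5,7,6.5,6.3,6.2,6.2]}'
```

```text
clock: 1.28
eef_pos: [435.4, 267.2, 256.7]
tool_rot: [3.141, -0.0, 1.735]
force: [0.7, 0.7, -0.1]
width: 62.3
```

```bash
python3 -m inch '{"travel":[[-3,1,0.5],[-6.5,2.2,1.5],[-10,3.4,3],[-13.3,4.5,5],[-16,5.4,6.5],[-17.4,5.9,7.6],[-17.9,6,8],[-17.9,6,8],[-17.9,6,8],[-17.9,6,8]],"twist":[3,7,11,15,18,20,21,21,21,21],"fingers":[6.2,6.2,6.2,6.2,6.2,6.2,6.2,6.2,6.2,6.2]}'
python3 - <<'E'
from h import *
w=get("wrist"); cv2.imwrite("pics/w1.png",w["frame"][:,:,::-1]); np.save("w1.npy",w,allow_pickle=True)
print(ctrl.read_state()["eef_pos"],ctrl.read_state()["tool_rot"],w["position"],w["orientation"])
E
```

```text
clock: 2.12
eef_pos: [523.9, 104.6, 176.9]
tool_rot: [3.141, -0.002, 1.377]
force: [0.6, -0.1, -0.1]
width: 62.1
[523.91983688 104.57309725 177.02338201] [ 3.14116080e+00 -1.54459597e-03  1.37677788e+00] [538.65481014 177.19179103 294.68401374] [ 2.84712136e+00  1.32993560e-04 -1.94791058e-01]
```

View pics/w1.png

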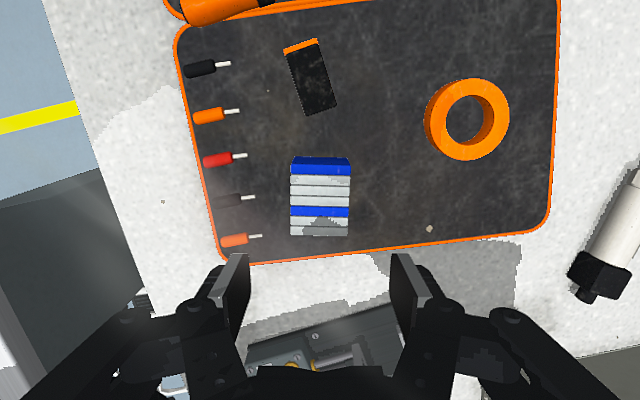

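```bash
python3 - <<'E'
from h import *
w=np.load("w1.npy",allow_pickle=True).item()
crop(w,280,145,85,100,6,"pics/w2.png")
for z in (43,7): print(proj(w,[[551.4,126.5,z],[540.1,70,z],[497.2,79.5,z],[508.2,134.2,z]]).round(1))
E
```

```text
[[349.9 164. ]
 [347.8 236.4]
 [291.9 235.2]
 [290.5 165.1]]
[[346.3 156. ]
 [344.7 220.7]
 [295.1 219.6]
 [293.9 157. ]]
```

View pics/w2.png

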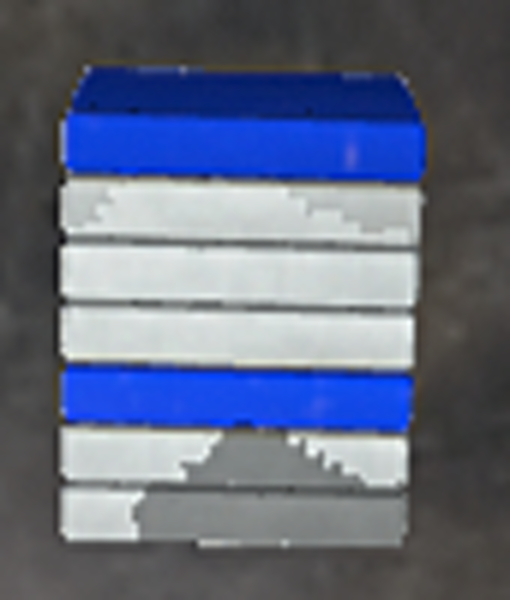

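```bash
python3 - <<'E'
from h import *
w=np.load("w1.npy",allow_pickle=True).item(); t=get("top")
f=lambda P,k,o:(np.array(P,float)+.5)/k-.5+np.array(o)
pt=f([(145,120),(505,183),(448,458),(97,395)],12,(268,196))
pw=f([(424,118),(406,546),(60,544),(62,113)],6,(280,145))
print(two(t,pt,w,pw).round(1))
P=plane(w,pw,43); print(P.round(1),P.mean(0),[np.linalg.norm(P[i]-P[(i+1)%4]).round(1) for i in range(4)])
for a,b in((1,0),(2,3),(3,0),(2,1)):
  v=P[a if 0 else b]-P[a]; print(np.degrees(np.arctan2(v[1],v[0])))
v=ray(w,[(318,190)]);print(v)
E
```

```text
[[5.515e+02 1.264e+02 4.350e+01 3.000e-01]
 [5.400e+02 7.020e+01 4.170e+01 5.000e-01]
 [4.964e+02 7.980e+01 4.410e+01 1.800e+00]
 [5.081e+02 1.348e+02 4.040e+01 9.000e-01]]
[[551.6 126.3  43. ]
 [539.8  70.8  43. ]
 [495.4  79.8  43. ]
 [508.1 135.5  43. ]] [523.71926387 103.08792128  43.        ] [np.float64(56.7), np.float64(45.3), np.float64(57.1), np.float64(44.5)]
77.93156946910462
77.14903425695138
-11.959622160275103
-11.512410161770182
[[-0.05453412 -0.25192405 -0.96620925]]
```

```bash
python3 -m inch '{"travel":[[-0.05,0,1.5],[-0.1,0,4],[-0.15,0,7],[-0.15,0,9.5],[-0.15,0,11.5],[-0.15,0,12.8],[-0.15,0,13.6],[-0.15,0,14.1],[-0.15,0,14.2],[-0.15,0,14.2]],"twist":[0.5,1,1,1,1,1,1,1,1,1],"fingers":[6.2,6.2,6.2,6.2,6.2,6.2,6.2,6.2,6.2,6.2]}'
python3 - <<'E'
from h import *
w=get("wrist"); cv2.imwrite("pics/w3.png",w["frame"][:,:,::-1])
E
```

```text
clock: 3.05
eef_pos: [524.2, 101.5, 34.8]
tool_rot: [3.141, -0.0, 1.357]
force: [0.2, 0.3, 0.2]
width: 62.2
```

View pics/w3.png

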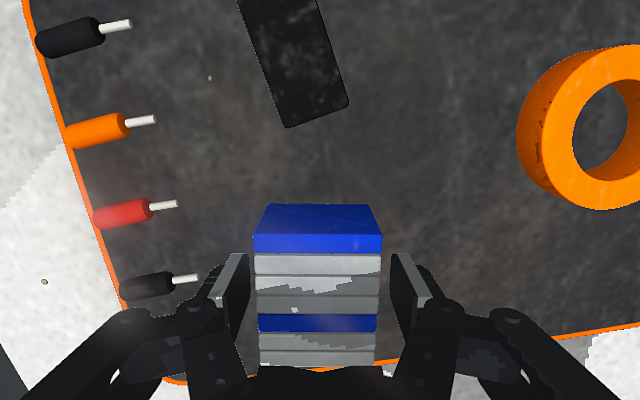

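The wrist view shows both pads straddling the pack (x ≈ 245 and 395, pack 255–380), clear of the drivers; closing now.

```bash
python3 -m inch '{"travel":[[0.1,0,0],[0.15,0,0],[0.15,0,0],[0.15,0,0],[0.15,0,0],[0.15,0,0],[0.15,0,0],[0.15,0,0],[0.15,0,0],[0.15,0,0]],"twist":[0,0,0,0,0,0,0,0,0,0],"fingers":[6,5,4,4,4,4,4,4,4,4]}'
python3 - <<'E'
from h import *
w=get("wrist"); cv2.imwrite("pics/w4.png",w["frame"][:,:,::-1]); np.save("w4.npy",w,allow_pickle=True)
crop(w,220,190,190,190,3,"pics/w4c.png"); print(ctrl.read_state())
E
```

```text
clock: 3.93
eef_pos: [524.6, 102.9, 35.2]
tool_rot: [3.141, -0.001, 1.356]
force: [-1.3, 0.2, 4.8]
width: 44.3
{'clock': 3.9833, 'qpos': array([-0.38439337,  0.82790536,  0.2132715 ,  1.99279297, -0.45328905,
        0.36508371, -0.026838  ]), 'qd': array([-0.00120356, -0.00056808, -0.00194216, -0.00129641, -0.00146283,
        0.00057323,  0.00147422]), 'tau': array([ 3.25405570e-01, -5.06567359e+01,  4.19369146e+00, -7.20188230e+00,
        2.69211258e-02, -2.88247894e-01, -1.08622410e-02]), 'eef_pos': array([524.6061596 , 102.90838847,  35.20479113]), 'tool_rot': array([ 3.14060499e+00, -1.00134697e-03,  1.35609182e+00]), 'force': array([-1.13252398,  1.23890769,  6.50682595]), 'torque': array([ 0.07395107,  0.20566085, -0.00191787]), 'width': 44.231451464701486}
```

View pics/w4c.png

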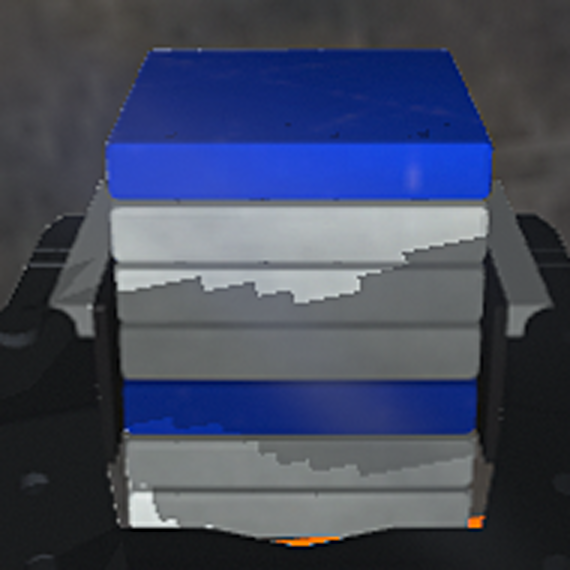

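```bash
cat > m2.py <<'E'
from h import *
t=get("top")
f=lambda P,k,o:(np.array(P,float)+.5)/k-.5+np.array(o)
px=f([(167,430),(115,388),(388,340),(410,520),(133,570),(48,97),(320,47),(113,87),(265,57),(166,218),(287,197)],5.7,(350,175))
L=np.array([(30,78,30),(46,62,30),(-46,62,30),(-46,122,30),(46,122,30),(48,-43,8),(-48,-43,8),(26,-40,22),(-26,-40,22),(20,12,51.5),(-20,12,51.5)],float)
from scipy.optimize import least_squares
def W(p,L): c,s=np.cos(p[2]),np.sin(p[2]); return np.c_[p[0]+c*L[:,0]-s*L[:,1],p[1]+s*L[:,0]+c*L[:,1],L[:,2]]
r=least_squares(lambda p:(proj(t,W(p,L))-px).ravel(),[540,-75,np.radians(99)],loss='soft_l1')
print(r.x[:2],np.degrees(r.x[2])); print((proj(t,W(r.x,L))-px).round(1))
E
python3 m2.py
```

```text
[546.61148339 -76.34087194] 98.18285023360691
[[-0.2 -0.3]
 [-0.9  0.1]
 [-0.8  0.4]
 [ 1.4  0.5]
 [ 1.5 -0. ]
 [-0.3 -0.8]
 [ 0.1 -0. ]
 [ 0.1 -0.7]
 [-0.1  0.2]
 [-0.   0.1]
 [-0.   0.3]]
```

```bash
python3 -m inch '{"travel":[[0,0,-1.5],[0,0,-4],[0,0,-7],[-1,-0.2,-9.5],[-2.5,-0.6,-11],[-4.5,-1.1,-11.5],[-6.5,-1.6,-11.5],[-8.5,-2,-11.5],[-9.7,-2.3,-11.5],[-10,-2.4,-11.5]],"twist":[0,0,5,12,19,26,33,40,47,54],"fingers":[4,4,4,4,4,4,4,4,4,4]}'
python3 -m inch '{"travel":[[0,0,0],[0,0,0],[0,0,0],[0,0,0],[0,0,0],[0,0,0],[0,0,0],[0,0,0],[0,0,0],[0,0,0]],"twist":[6,11,14,15.5,15.5,15.5,15.5,15.5,15.5,15.5],"fingers":[4,4,4,4,4,4,4,4,4,4]}'
python3 - <<'E'
from h import *
w=get("wrist"); cv2.imwrite("pics/w5.png",w["frame"][:,:,::-1]); np.save("w5.npy",w,allow_pickle=True)
print(w["position"],w["orientation"])
E
```

```text
clock: 4.87
eef_pos: [478.1, 7.6, 149.9]
tool_rot: [3.141, 0.0, 0.404]
force: [0.6, -0.4, -1.4]
width: 44.3
clock: 5.7
eef_pos: [479.4, 9.9, 149.3]
tool_rot: [-3.141, -0.0, 0.143]
force: [-1.3, -0.0, -1.7]
width: 44.2
[553.43264298  20.41074909 266.96290187] [ 2.84548591e+00  4.51898103e-05 -1.42826437e+00]
```

View pics/w5.png

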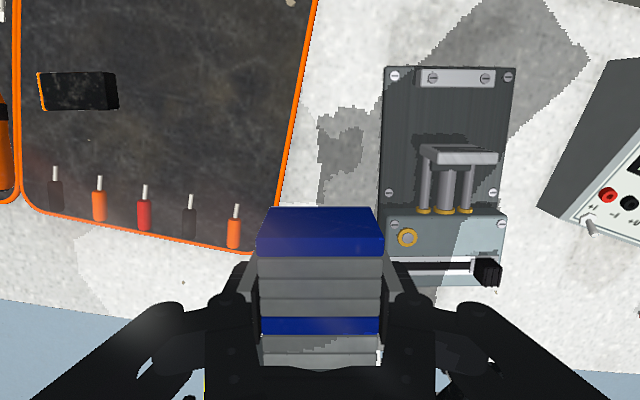

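```bash
python3 - <<'E'
from h import *
w=np.load("w5.npy",allow_pickle=True).item()
crop(w,375,55,150,110,5.3,"pics/w6.png");crop(w,375,180,150,110,5.3,"pics/w7.png")
E
```

```text
(no output)
```

View pics/w6.png

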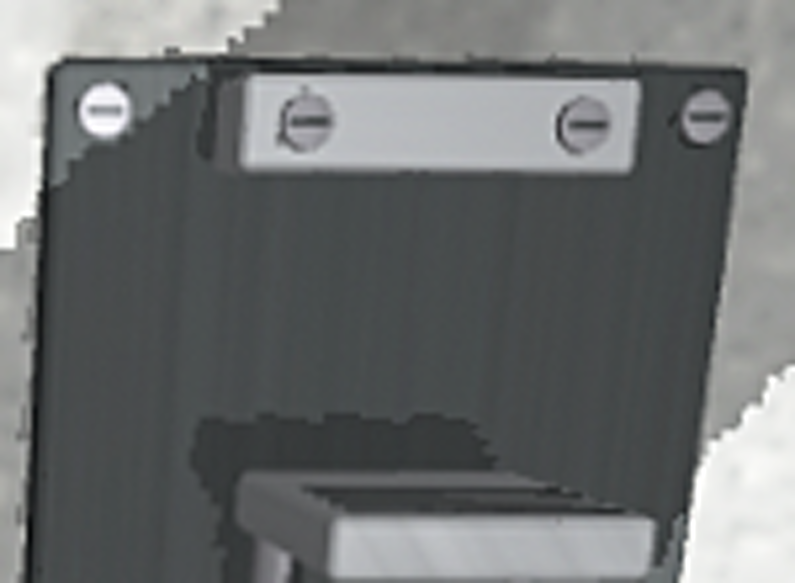

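View pics/w7.png

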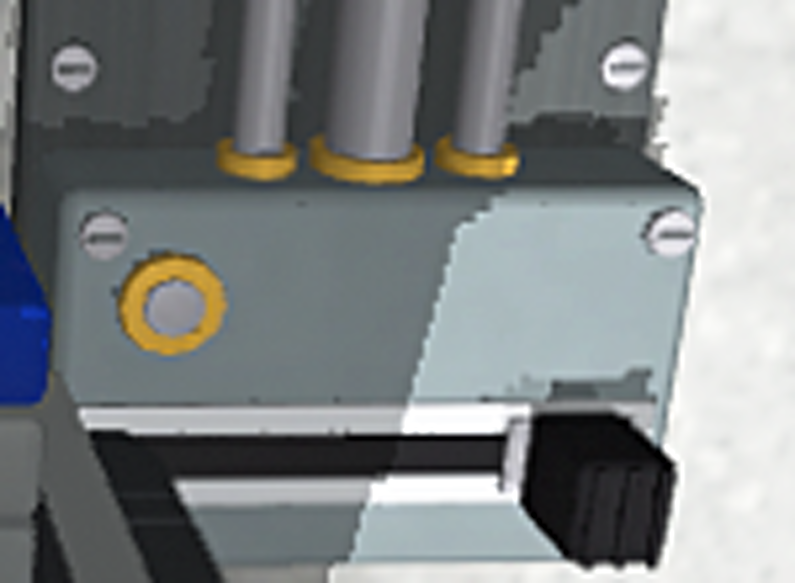

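```bash
cat > m3.py <<'E'
from h import *
w=np.load("w5.npy",allow_pickle=True).item(); t=get("top"); s=get("scene")
f=lambda P,k,o:(np.array(P,float)+.5)/k-.5+np.array(o)
A=f([(245,75),(640,80),(636,170),(240,168),(330,515),(657,517)],5.3,(375,55))
B=f([(175,306),(62,190),(702,192),(626,516)],5.3,(375,180))
wx=np.r_[A,B]
L=np.array([(26,-40,22),(-26,-40,22),(-26,-28,22),(26,-28,22),(20,12,51.5),(-20,12,51.5),(30,78,30.5),(46,62,30),(-46,62,30),(-34,102,50)],float)
Wp=np.array([plane(w,u,l[2])[0] for u,l in zip(wx,L)])
# rigid 2D fit (Kabsch)
lc=L[:,:2].mean(0);wc=Wp[:,:2].mean(0);U,S,Vt=np.linalg.svd((L[:,:2]-lc).T@(Wp[:,:2]-wc));R=(Vt.T@U.T)
o=wc-R@lc;print("origin",o,"ang",np.degrees(np.arctan2(R[1,0],R[0,0])))
print(((Wp[:,:2]-o)@R-L[:,:2]).round(1))
# triangulated heights top+wrist
ct=f([(113,87),(265,57),(166,218),(287,197),(167,430)],5.7,(350,175))
print(two(t,ct,w,wx[[0,1,4,5,6]]).round(1))
v=Wp[0]-Wp[1];print(np.degrees(np.arctan2(v[1],v[0])),np.linalg.norm(v)); v=Wp[3]-Wp[2];print(np.degrees(np.arctan2(v[1],v[0]))); v=Wp[4]-Wp[5];print(np.degrees(np.arctan2(v[1],v[0])),np.linalg.norm(v)); v=Wp[7]-Wp[8];print(np.degrees(np.arctan2(v[1],v[0])),np.linalg.norm(v))
E
python3 m3.py
```

```text
origin [545.97752467 -75.23889539] ang 97.82821477595061
[[-0.1  0.6]
 [ 0.7  0.1]
 [-0.3 -0.9]
 [-0.4 -0.1]
 [-0.2  0. ]
 [-0.  -0.2]
 [-2.2  1. ]
 [-1.3  0.1]
 [ 0.8 -0. ]
 [ 3.  -0.6]]
[[ 5.817e+02 -4.490e+01  1.930e+01  2.000e-01]
 [ 5.903e+02 -9.700e+01  1.780e+01  1.400e+00]
 [ 5.317e+02 -5.800e+01  5.080e+01  1.200e+00]
 [ 5.376e+02 -9.770e+01  5.040e+01  1.400e+00]
 [ 4.646e+02 -5.790e+01  3.220e+01  0.000e+00]]
98.42072588867607 51.17860781501695
98.70163078763385
98.20978728772916 39.79132422848165
97.88273548464934 89.93456881836268
```

```bash
cat >> m3.py <<'E'
print('---')
for idx in (list(range(9)),list(range(6))):
    l=L[idx,:2];q=Wp[idx,:2]
    lc=l.mean(0);wc=q.mean(0);U,S,Vt=np.linalg.svd((l-lc).T@(q-wc));R=(Vt.T@U.T);o=wc-R@lc
    print(o,np.degrees(np.arctan2(R[1,0],R[0,0])));print(((Wp[:,:2]-o)@R-L[:,:2]).round(1).tolist())
E
python3 m3.py|sed -n '/---/,$p'; python3 - <<'E'
from cell import ctrl
s=ctrl.read_state();print(s["clock"],s["eef_pos"],s["tool_rot"],s["force"],s["qpos"])
E
```

```text
---
[545.97792337 -75.47861439] 98.38364236659976
[[-0.3, 0.3], [0.6, 0.3], [-0.3, -0.7], [-0.4, -0.4], [0.1, -0.2], [0.3, -0.1], [-1.2, 0.7], [-0.5, -0.4], [1.6, 0.4], [4.2, -0.3]]
[546.08804209 -75.43554939] 98.32062848247647
[[-0.2, 0.5], [0.6, 0.4], [-0.3, -0.6], [-0.4, -0.2], [0.1, -0.0], [0.3, 0.0], [-1.3, 0.9], [-0.6, -0.2], [1.5, 0.5], [4.1, -0.2]]
5.95 [479.39617155   9.9454498  149.30386341] [-3.14155697e+00 -1.75313897e-05  1.43011035e-01] [ 0.02463577  0.33383701 -0.99247061] [-0.51874719  0.65787683  0.66836019  2.09763156 -0.70796307  0.62208666
 -0.78029441]
```

```bash
python3 - <<'E'
from h import *
w=np.load("w4.npy",allow_pickle=True).item()
f=lambda P,k,o:(np.array(P,float)+.5)/k-.5+np.array(o)
P=plane(w,f([(107,143),(490,143)],3,(220,190)),43.2); print(P)
yaw=1.356; x=np.array([np.cos(yaw),np.sin(yaw)]); print((P[:,:2]-[524.6,102.9])@x, (P[:,:2]-[524.6,102.9])@[np.sin(yaw),-np.cos(yaw)])
E
python3 -m inch '{"travel":[[0.8,1,0],[2.4,2.8,0],[4.2,5,0],[5.8,7,0],[7.2,8.6,0.3],[7.8,9.2,1.2],[7.9,9.4,3],[7.9,9.4,5],[7.9,9.4,6.6],[7.9,9.4,7.2]],"twist":[0,0,0,-0.2,-0.2,-0.2,-0.2,-0.2,-0.2,-0.2],"fingers":[4,4,4,4,4,4,4,4,4,4]}'
python3 - <<'E'
from h import *
w=get("wrist"); cv2.imwrite("pics/w8.png",w["frame"][:,:,::-1]); np.save("w8.npy",w,allow_pickle=True)
s=ctrl.read_state();print(s["eef_pos"],s["tool_rot"],s["force"])
E
```

```text
[[509.39762114 134.99694814  43.2       ]
 [552.26607339 125.61601886  43.2       ]]
[28.11899138 28.0909812 ] [-21.69443999  22.18841825]
clock: 6.78
eef_pos: [569.1, -71.2, 74.4]
tool_rot: [-3.14, 0.005, 0.147]
force: [-0.0, -0.1, -1.7]
width: 44.6
[569.10851025 -71.25129953  74.4507155 ] [-3.139863    0.00469457  0.14648208] [-0.09777659 -0.00793806 -2.32440906]
```

View pics/w8.png

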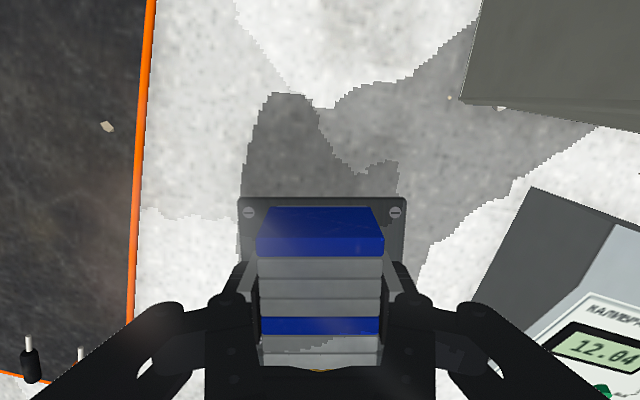

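```bash
python3 - <<'E'
from h import *
w=np.load("w8.npy",allow_pickle=True).item()
crop(w,225,185,195,60,4,"pics/w9.png")
o=np.array([546,-75.5]);a=np.radians(98.35);R=np.array([[np.cos(a),-np.sin(a)],[np.sin(a),np.cos(a)]])
P=plane(w,[(249,212.5),(395.3,212.5),(238,215),(405.5,215)],8)[:,:2]; print(((P-o)@R).round(1))
print(((np.array(ctrl.read_state()["eef_pos"][:2])-o)@R).round(2))
E
```

```text
[[ 40.7 -35.4]
 [-41.8 -35.5]
 [ 47.1 -33.9]
 [-47.7 -34. ]]
[  0.85 -23.48]
```

View pics/w9.png

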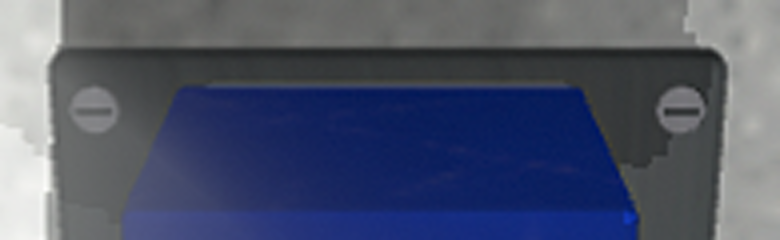

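```bash
python3 -m inch '{"travel":[[0,0.05,0.6],[0,0.1,1.3],[0,0.12,1.8],[0,0.12,1.95],[-0.3,0.12,1.95],[-0.7,0.12,1.95],[-1.1,0.12,1.95],[-1.5,0.12,1.95],[-1.9,0.12,1.95],[-2.2,0.12,1.95]],"twist":[0,0,0,0,0,0,0,0,0,0],"fingers":[4,4,4,4,4,4,4,4,4,4]}'
python3 -m inch '{"travel":[[-0.2,0,0],[-0.4,0,0],[-0.6,0,0],[-0.7,0,0],[-0.7,0,0],[-0.7,0,0],[-0.7,0,0],[-0.7,0,0],[-0.7,0,0],[-0.7,0,0]],"twist":[0,0,0,0,0,0,0,0,0,0],"fingers":[4,4,4,4,4,4,4,4,4,4]}'
python3 - <<'E'
from h import *
w=get("wrist");t=get("top");s=get("scene"); cv2.imwrite("pics/w10.png",w["frame"][:,:,::-1])
crop(s,310,170,120,80,6.5,"pics/s10.png")
o=np.array([546,-75.5]);a=np.radians(98.35);R=np.array([[np.cos(a),-np.sin(a)],[np.sin(a),np.cos(a)]])
st=ctrl.read_state();print(((st["eef_pos"][:2]-o)@R).round(2),st["eef_pos"],st["tool_rot"],st["force"],st["force"][:2]@R,st["width"])
E
```

```text
clock: 7.67
eef_pos: [552.1, -75.9, 58.5]
tool_rot: [3.14, -0.006, 0.147]
force: [7.4, 1.0, -6.9]
width: 44.3
clock: 8.5
eef_pos: [546.0, -76.8, 58.6]
tool_rot: [3.14, -0.007, 0.147]
force: [7.6, 1.2, -5.9]
width: 44.0
[-1.26  0.15] [546.03819191 -76.76521401  58.56077968] [ 3.13986519 -0.0067515   0.14729446] [ 7.93833176  1.14741971 -6.34083552] [-0.01754551 -8.02080889] 44.11533105663086
```

View pics/w10.png

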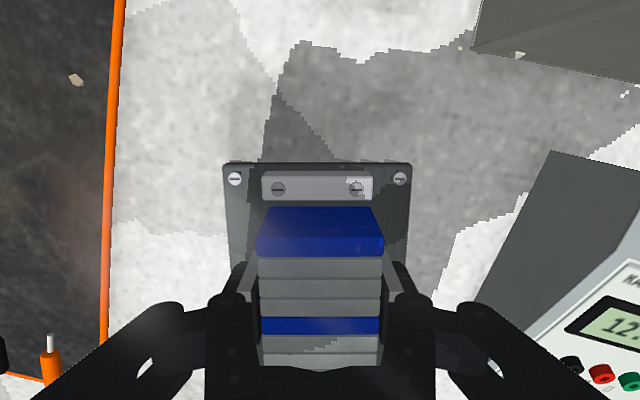

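View pics/s10.png

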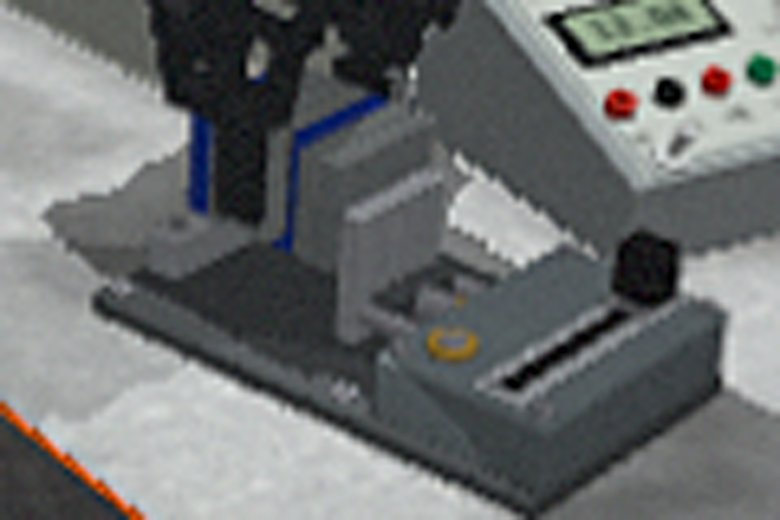

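```bash
python3 -m inch '{"travel":[[-0.15,-0.05,0],[-0.3,-0.09,0],[-0.45,-0.09,0],[-0.45,-0.09,0],[-0.45,-0.09,0],[-0.45,-0.09,0],[-0.45,-0.09,0],[-0.45,-0.09,0],[-0.45,-0.09,0],[-0.45,-0.09,0]],"twist":[0,0,0,0,0,0,0,0,0,0],"fingers":[4,4,4,4,4,4,4,4,4,4]}'
python3 - <<'E'
from h import *
w=get("wrist"); np.save("w11.npy",w,allow_pickle=True); crop(w,210,150,220,120,3.6,"pics/w11.png")
o=np.array([546,-75.5]);a=np.radians(98.35);R=np.array([[np.cos(a),-np.sin(a)],[np.sin(a),np.cos(a)]])
st=ctrl.read_state();print(((st["eef_pos"][:2]-o)@R).round(2),st["eef_pos"],st["tool_rot"],st["force"][:2]@R,st["width"])
E
```

```text
clock: 9.48
eef_pos: [542.1, -77.3, 58.7]
tool_rot: [3.138, -0.008, 0.147]
force: [8.6, 0.4, -6.3]
width: 44.2
[-1.17  4.11] [542.10289169 -77.25548142  58.73887037] [ 3.13835502 -0.00789508  0.14714144] [-0.78365037 -7.73430261] 44.253552255166966
```

View pics/w11.png

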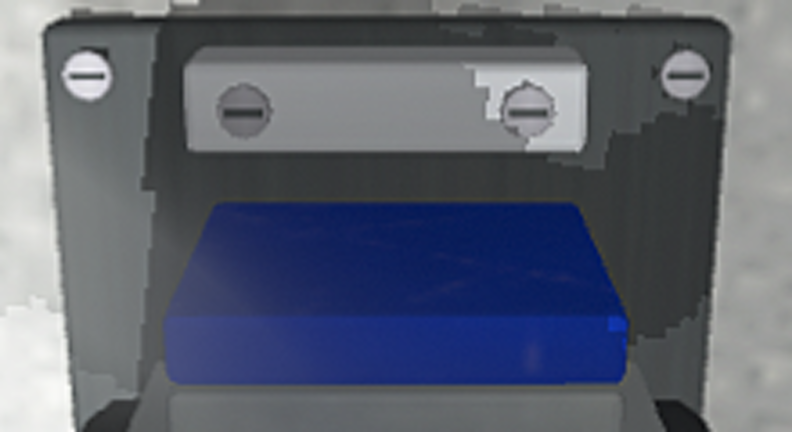

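```bash
python3 -m inch '{"travel":[[0,-0.1,0.3],[0,-0.15,0.7],[0,-0.15,1.1],[0,-0.15,1.5],[0,-0.15,1.8],[0,-0.15,1.95],[0,-0.15,2.0],[0,-0.15,2.0],[0,-0.15,2.0],[0,-0.15,2.0]],"twist":[0,0,0,0,0,0,0,0,0,0],"fingers":[4,4,4,4,4,4,4,4,4,4]}'
python3 - <<'E'
from h import *
w=get("wrist"); np.save("w12.npy",w,allow_pickle=True); crop(w,210,150,220,120,3.6,"pics/w12.png")
o=np.array([546,-75.5]);a=np.radians(98.35);R=np.array([[np.cos(a),-np.sin(a)],[np.sin(a),np.cos(a)]])
st=ctrl.read_state();print(((st["eef_pos"][:2]-o)@R).round(2),st["eef_pos"],st["tool_rot"],st["force"],st["force"][:2]@R,st["width"])
E
```

```text
clock: 10.37
eef_pos: [543.0, -76.0, 39.9]
tool_rot: [3.138, -0.01, 0.147]
force: [8.8, 1.4, 2.3]
width: 44.1
[-0.05  3.02] [543.02295396 -75.98662986  39.91452846] [ 3.13807337 -0.01025712  0.14711611] [8.29181732 2.03480646 1.82782867] [ 0.8091014  -8.49941331] 44.00757624489751
```

View pics/w12.png

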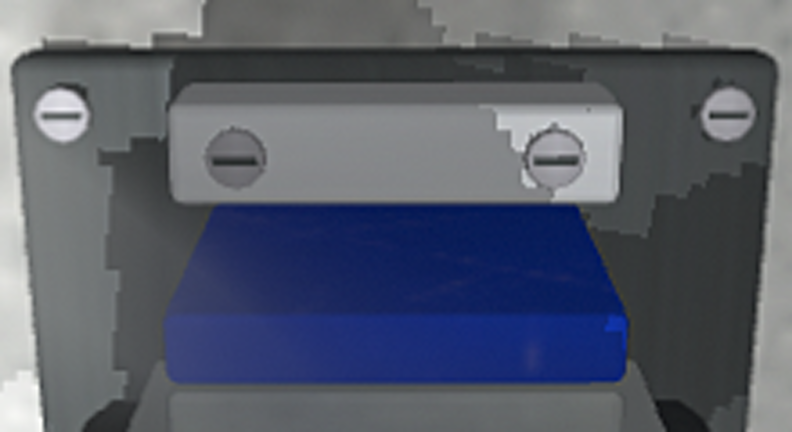

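```bash
python3 -m inch '{"travel":[[0,0,0.1],[0,0,0.2],[0,0,0.3],[0,0,0.4],[0,0,0.5],[0,0,0.6],[0,0,0.7],[0,0,0.7],[0,0,0.7],[0,0,0.7]],"twist":[0,0,0,0,0,0,0,0,0,0],"fingers":[4,4,4,4,4,4,4,4,4,4]}'
python3 - <<'E'
from h import *
o=np.array([546,-75.5]);a=np.radians(98.35);R=np.array([[np.cos(a),-np.sin(a)],[np.sin(a),np.cos(a)]])
st=ctrl.read_state();print(((st["eef_pos"][:2]-o)@R).round(2),st["eef_pos"],st["tool_rot"],st["force"],st["force"][:2]@R,st["width"])
E
```

```text
clock: 11.25
eef_pos: [543.2, -76.0, 35.8]
tool_rot: [3.14, -0.012, 0.147]
force: [3.6, 2.3, 31.2]
width: 44.2
[-0.11  2.8 ] [543.24727622 -76.01603131  35.82506059] [ 3.13986137 -0.01239369  0.14683634] [ 3.6076212   2.25288156 31.2479028 ] [ 1.70510219 -3.89654111] 44.17052268431537
```

```bash
python3 -m inch '{"travel":[[0.05,0,-0.2],[0.1,0,-0.3],[0.2,0,-0.3],[0.3,0,-0.3],[0.4,0,-0.3],[0.5,0,-0.3],[0.6,0,-0.3],[0.6,0,-0.3],[0.6,0,-0.3],[0.6,0,-0.3]],"twist":[0,0,0,0,0,0,0,0,0,0],"fingers":[4,4,4,4,4,4,4,4,4,4]}'
python3 - <<'E'
from h import *
o=np.array([546,-75.5]);a=np.radians(98.35);R=np.array([[np.cos(a),-np.sin(a)],[np.sin(a),np.cos(a)]])
st=ctrl.read_state();print(((st["eef_pos"][:2]-o)@R).round(2),st["eef_pos"],st["tool_rot"],st["force"],st["force"][:2]@R,st["width"])
w=get("wrist"); np.save("w13.npy",w,allow_pickle=True); crop(w,210,150,220,120,3.6,"pics/w13.png")
E
```

```text
clock: 12.08
eef_pos: [545.5, -75.6, 35.9]
tool_rot: [3.14, -0.005, 0.146]
force: [1.7, 0.1, 9.3]
width: 44.2
[-0.06  0.53] [545.48619051 -75.63593759  35.92269178] [ 3.13964033 -0.00481035  0.14638886] [1.7106934  0.11099942 9.28056748] [-0.13860356 -1.70867839] 44.21361019575267
```

View pics/w13.png

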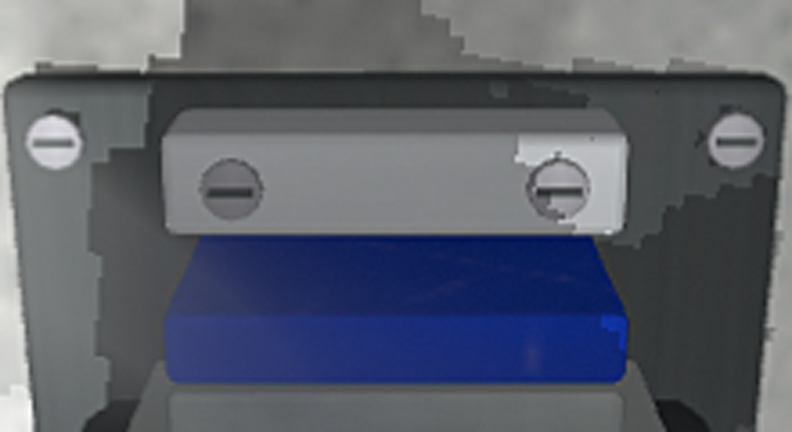

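```bash
python3 -m inch '{"travel":[[0.05,0,0],[0.05,0,0],[0.05,0,0],[0.05,0,0],[0.05,0,0],[0.05,0,0],[0.05,0,0],[0.05,0,0],[0.05,0,0],[0.05,0,0]],"twist":[0,0,0,0,0,0,0,0,0,0],"fingers":[4,4,4.6,4.8,5,5.2,5.4,5.6,5.8,5.8]}'
python3 - <<'E'
from h import *
st=ctrl.read_state();print(st["eef_pos"],st["force"],st["width"])
w=get("wrist"); np.save("w14.npy",w,allow_pickle=True); cv2.imwrite("pics/w14.png",w["frame"][:,:,::-1])
s=get("scene");crop(s,310,170,120,80,6.5,"pics/s14.png")
E
```

```text
clock: 12.97
eef_pos: [544.0, -74.6, 33.7]
tool_rot: [-3.142, 0.0, 0.146]
force: [-0.1, 0.4, 0.1]
width: 58.1
[543.96586468 -74.56692912  33.66455601] [-0.09475275  0.38621747  0.12324901] 58.06554273261843
```

View pics/w14.png

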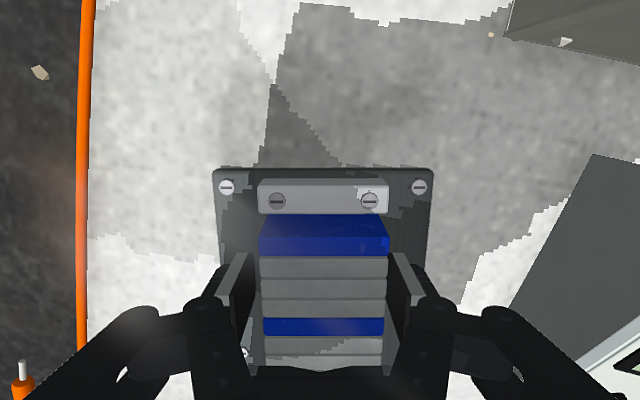

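View pics/s14.png

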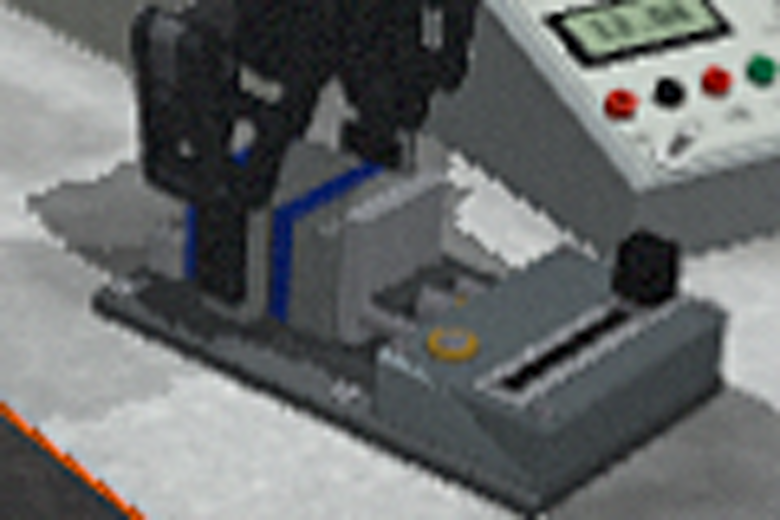

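```bash
python3 -m inch '{"travel":[[0,0,-0.5],[0,0,-1.5],[0,0,-3],[0,0,-5],[0,0,-7.5],[0,0,-10],[0,0,-12],[0,0,-13.3],[0,0,-14],[0,0,-14]],"twist":[0,0,0,0,0,0,0,0,0,0],"fingers":[5.8,5.8,5.8,5.8,5.8,5.8,5,4,2,0]}'
python3 - <<'E'
from h import *
st=ctrl.read_state();print(st["eef_pos"],st["force"],st["width"])
w=get("wrist"); np.save("w15.npy",w,allow_pickle=True); cv2.imwrite("pics/w15.png",w["frame"][:,:,::-1])
s=get("scene");np.save("s15.npy",s,allow_pickle=True);crop(s,310,170,120,80,6.5,"pics/s15.png")
E
```

```text
clock: 13.9
eef_pos: [544.9, -74.8, 175.8]
tool_rot: [3.141, -0.003, 0.146]
force: [-0.3, 0.3, -0.0]
width: 16.5
[544.91412474 -74.75627758 175.77480327] [-0.33722897  0.28654411 -0.00706374] 16.49647737690696
```

View pics/w15.png

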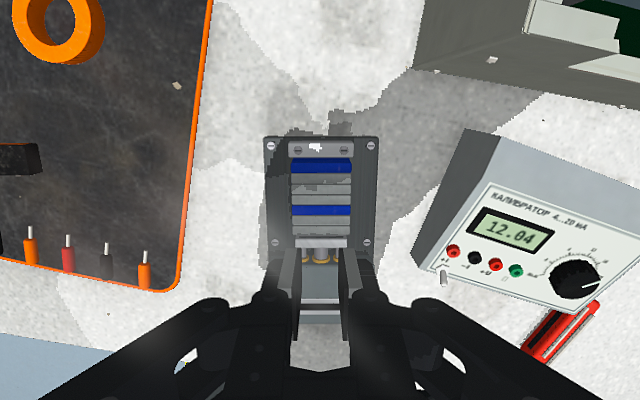

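View pics/s15.png

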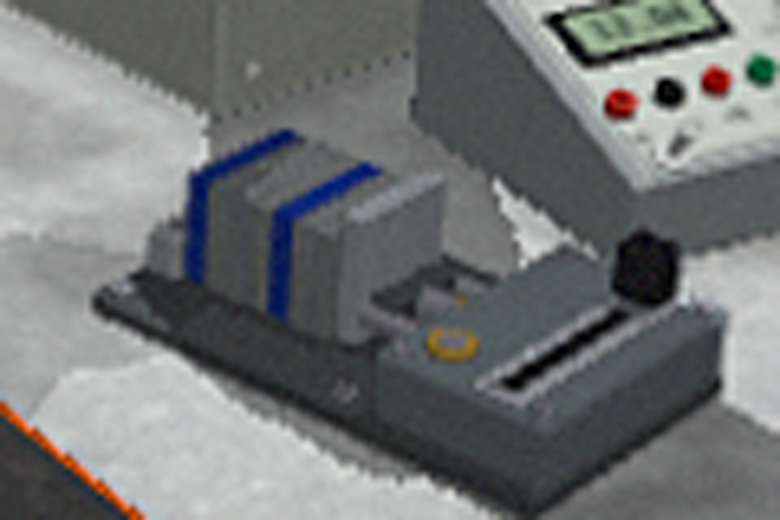

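```bash
python3 - <<'E'
from h import *
w=np.load("w15.npy",allow_pickle=True).item(); crop(w,255,128,130,145,4,"pics/w16.png")
E
```

```text
(no output)
```

View pics/w16.png

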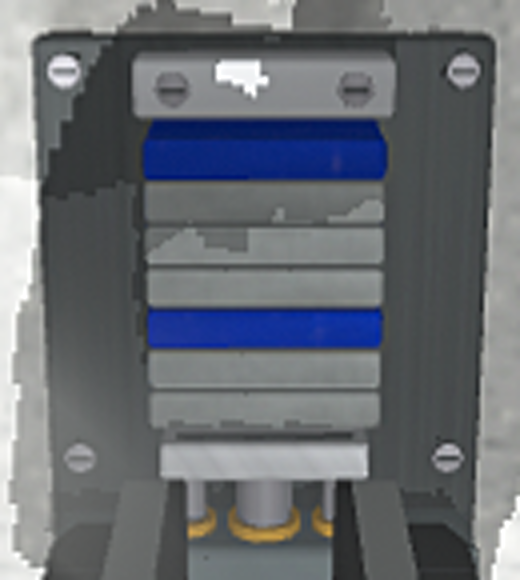

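```bash
python3 -m inch '{"travel":[[-1,0.6,0],[-2.5,1.5,0],[-4.2,2.6,0],[-6,3.7,0],[-7.6,4.7,0],[-9,5.5,0],[-9.8,5.9,0],[-10.1,6.1,0.5],[-10.1,6.1,2],[-10.1,6.1,3.5]],"twist":[-5,-11,-18,-25,-32,-39,-46,-53,-60,-67],"fingers":[0,0,0,0,0,0,0,0,0,0]}'
python3 -m inch '{"travel":[[0,0,1.2],[0,0,2.2],[0,0,2.5],[0,0,2.5],[0,0,2.5],[0,0,2.5],[0,0,2.5],[0,0,2.5],[0,0,2.5],[0,0,2.5]],"twist":[-7,-14,-20,-23,-23,-23,-23,-23,-23,-23],"fingers":[0,0,0,0,0,0,0,0,0,0]}'
python3 - <<'E'
from h import *
o=np.array([546,-75.5]);a=np.radians(98.35);R=np.array([[np.cos(a),-np.sin(a)],[np.sin(a),np.cos(a)]])
st=ctrl.read_state();print(((st["eef_pos"][:2]-o)@R).round(2),st["eef_pos"],st["tool_rot"],st["force"],st["width"],st["qpos"])
w=get("wrist"); np.save("w17.npy",w,allow_pickle=True); cv2.imwrite("pics/w17.png",w["frame"][:,:,::-1])
E
```

```text
clock: 14.83
eef_pos: [452.6, -149.8, 138.0]
tool_rot: [-3.141, -0.0, 1.321]
force: [-0.5, -0.1, -0.5]
width: 0.0
clock: 15.67
eef_pos: [453.1, -149.6, 113.9]
tool_rot: [3.142, 0.0, 1.717]
force: [-0.2, -0.0, 0.5]
width: -0.0
[-59.8  102.67] [ 453.10363674 -149.57068425  113.85117709] [3.14155817e+00 8.28007268e-05 1.71702089e+00] [-0.2472168  -0.04362293  0.46439408] -0.008089004279608649 [ 0.14885403  0.63080015  0.16277643  2.1181144  -0.24218756  0.40964831
  0.64976121]
```

View pics/w17.png

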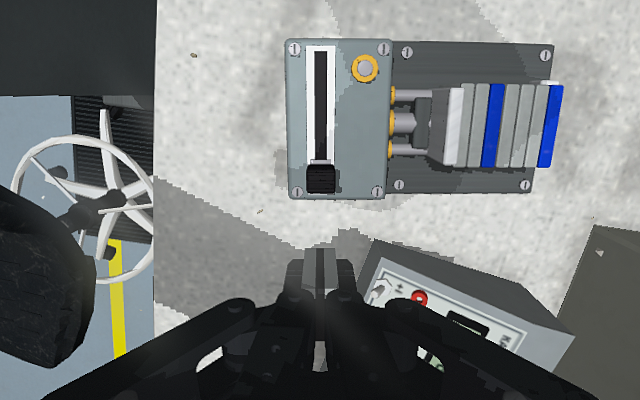

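```bash
python3 - <<'E'
from h import *
w=np.load("w17.npy",allow_pickle=True).item(); crop(w,285,150,80,60,9,"pics/w18.png")
E
```

```text
(no output)
```

View pics/w18.png

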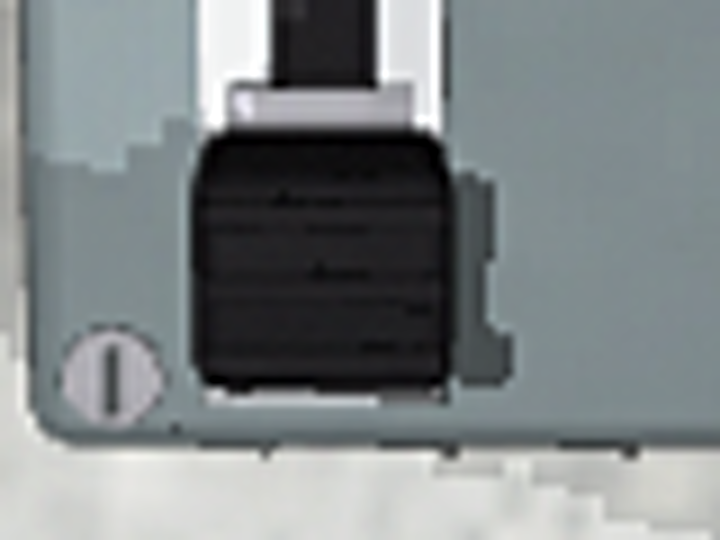

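```bash
python3 - <<'E'
from h import *
w=np.load("w17.npy",allow_pickle=True).item()
f=lambda P,k,o:(np.array(P,float)+.5)/k-.5+np.array(o)
o=np.array([546,-75.5]);a=np.radians(98.35);R=np.array([[np.cos(a),-np.sin(a)],[np.sin(a),np.cos(a)]])
P=plane(w,f([(195,385),(450,385),(195,175),(453,175),(322,280)],9,(285,150)),50);print(((P[:,:2]-o)@R).round(1))
P=plane(w,f([(35,440),(700,440)],9,(285,150)),30);print(((P[:,:2]-o)@R).round(1))
print(((plane(w,[(365,68)],31)[:,:2]-o)@R).round(1))
E
```

```text
[[-35.7 109.6]
 [-35.7  94.1]
 [-22.7 109.4]
 [-22.7  94.1]
 [-29.1 101.9]]
[[-45.  121.3]
 [-45.   76.3]]
[[29.7 77.4]]
```

```bash
python3 -m inch '{"travel":[[0,0,0.6],[0,0,1.6],[0,0,2.8],[0,0,3.9],[0,0,4.7],[0,0,5.1],[0,0,5.3],[0.2,0,5.3],[0.4,0,5.3],[0.6,0,5.3]],"twist":[0,0,0,0,0,0,0,0,0,0],"fingers":[0,0,0,0,0,0,0,0,0,0]}'
python3 - <<'E'
from h import *
o=np.array([546,-75.5]);a=np.radians(98.35);R=np.array([[np.cos(a),-np.sin(a)],[np.sin(a),np.cos(a)]])
st=ctrl.read_state();print(((st["eef_pos"][:2]-o)@R).round(2),st["eef_pos"],st["tool_rot"],st["force"][:2]@R,st["force"])
w=get("wrist"); np.save("w19.npy",w,allow_pickle=True); cv2.imwrite("pics/w19.png",w["frame"][:,:,::-1])
s=get("scene");crop(s,350,170,100,70,7.8,"pics/s19.png")
E
```

```text
clock: 16.55
eef_pos: [452.4, -143.5, 61.1]
tool_rot: [3.141, 0.0, 1.717]
force: [0.3, -0.7, 0.7]
width: -0.2
[-53.7  102.51] [ 452.36995467 -143.51303537   61.13127151] [3.14100248e+00 1.51722189e-04 1.71730929e+00] [-0.77896557 -0.20996909] [ 0.32086443 -0.74021645  0.67953591]
```

View pics/w19.png

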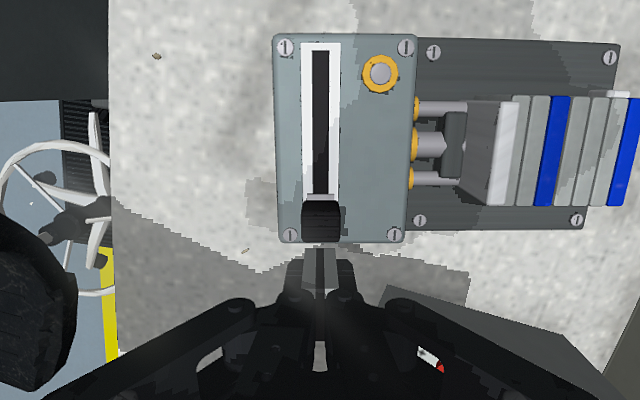

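View pics/s19.png

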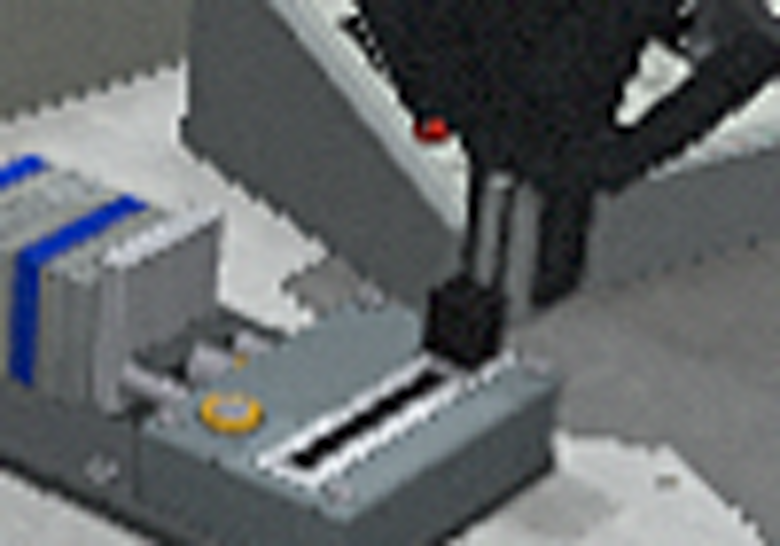

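```bash
python3 -m inch '{"travel":[[0.2,0,0],[0.5,0,0],[0.9,0,0],[1.3,0,0],[1.7,0,0],[2.1,0,0],[2.5,0,0],[2.9,0,0],[3.2,0,0],[3.4,0,0]],"twist":[0,0,0,0,0,0,0,0,0,0],"fingers":[0,0,0,0,0,0,0,0,0,0]}'
python3 - <<'E'
from h import *
o=np.array([546,-75.5]);a=np.radians(98.35);R=np.array([[np.cos(a),-np.sin(a)],[np.sin(a),np.cos(a)]])
st=ctrl.read_state();print(((st["eef_pos"][:2]-o)@R).round(2),st["eef_pos"],st["tool_rot"],st["force"][:2]@R,st["force"])
E
```

```text
clock: 17.48
eef_pos: [447.6, -111.5, 61.1]
tool_rot: [3.14, 0.003, 1.716]
force: [-0.4, -5.8, 1.0]
width: 0.1
[-21.35 102.62] [ 447.57180426 -111.52413506   61.06519954] [3.14036984e+00 2.73373630e-03 1.71574173e+00] [-5.70915913  1.23690462] [-0.39471053 -5.82826171  0.99987984]
```

```bash
cat > st.py <<'E'
from h import *
o=np.array([546,-75.5]);a=np.radians(98.35);R=np.array([[np.cos(a),-np.sin(a)],[np.sin(a),np.cos(a)]])
st=ctrl.read_state();print(((st["eef_pos"][:2]-o)@R).round(2),st["eef_pos"],st["tool_rot"],st["force"][:2]@R,st["force"])
E
python3 -m inch '{"travel":[[0.1,0,0],[0.2,0,0],[0.3,0,0],[0.4,0,0],[0.5,0,0],[0.6,0,0],[0.7,0,0],[0.8,0,0],[0.8,0,0],[0.8,0,0]],"twist":[0,0,0,0,0,0,0,0,0,0],"fingers":[0,0,0,0,0,0,0,0,0,0]}'; python3 st.py
```

```text
clock: 18.32
eef_pos: [446.4, -103.7, 61.0]
tool_rot: [3.14, 0.003, 1.716]
force: [-0.3, -4.4, 1.5]
width: -0.2
[-13.44 102.64] [ 446.39539082 -103.70297518   61.04265972] [3.14047332e+00 2.56351856e-03 1.71567476e+00] [-4.31108445  0.90599796] [-0.27033961 -4.39695326  1.54712744]
```

```bash
python3 -m inch '{"travel":[[0.1,0,0],[0.2,0,0],[0.3,0,0],[0.4,0,0],[0.5,0,0],[0.6,0,0],[0.6,0,0],[0.6,0,0],[0.6,0,0],[0.6,0,0]],"twist":[0,0,0,0,0,0,0,0,0,0],"fingers":[0,0,0,0,0,0,0,0,0,0]}'; python3 st.py
```

```text
clock: 19.15
eef_pos: [445.6, -98.3, 61.1]
tool_rot: [3.14, 0.003, 1.715]
force: [0.3, -6.8, 1.1]
width: -0.0
[ -8.03 102.62] [445.63739735 -98.34417962  61.07002939] [3.14015561 0.00331052 1.71505825] [-6.79867208  0.6867196 ] [ 0.30786093 -6.82632752  1.10263855]
```

```bash
python3 -m inch '{"travel":[[0.1,0,0],[0.2,0,0],[0.3,0,0],[0.4,0,0],[0.4,0,0],[0.4,0,0],[0.4,0,0],[0.4,0,0],[0.4,0,0],[0.4,0,0]],"twist":[0,0,0,0,0,0,0,0,0,0],"fingers":[0,0,0,0,0,0,0,0,0,0]}'; python3 st.py; python3 - <<'E'
from h import *
w=get("wrist"); cv2.imwrite("pics/w20.png",w["frame"][:,:,::-1])
s=get("scene");crop(s,350,170,100,70,7.8,"pics/s20.png")
E
```

```text
clock: 19.98
eef_pos: [445.5, -97.5, 61.1]
tool_rot: [3.139, 0.008, 1.712]
force: [-1.4, -14.7, 0.8]
width: 0.2
[ -7.12 102.63] [445.48955326 -97.45260185  61.12890115] [3.13880921 0.00761052 1.71202726] [-14.29745725   3.53192244] [ -1.41821005 -14.65880077   0.82666278]
```

View pics/w20.png

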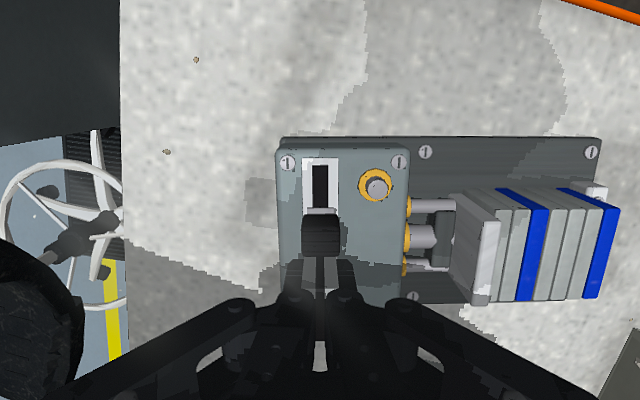

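View pics/s20.png

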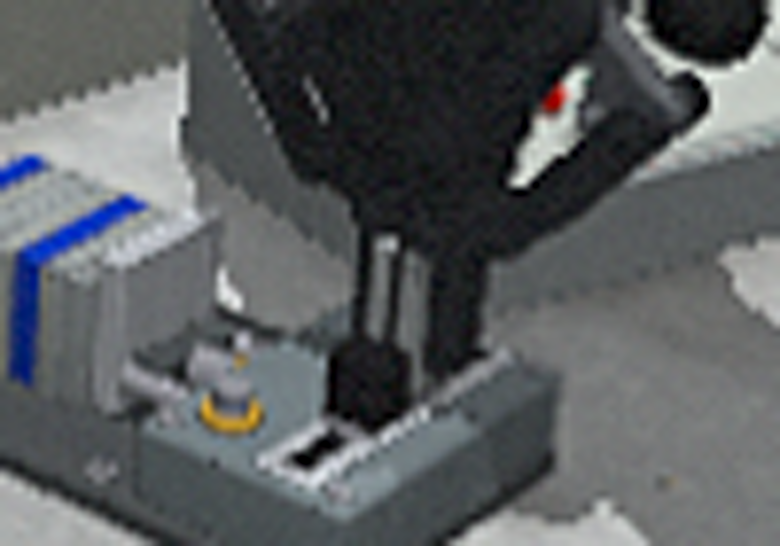

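```bash
python3 -m inch '{"travel":[[0.05,0,0],[0.1,0,0],[0.15,0,0],[0.2,0,0],[0.2,0,0],[0.2,0,0],[0.2,0,0],[0.2,0,0],[0.2,0,0],[0.2,0,0]],"twist":[0,0,0,0,0,0,0,0,0,0],"fingers":[0,0,0,0,0,0,0,0,0,0]}'; python3 st.py
```

```text
clock: 20.92
eef_pos: [445.4, -97.3, 61.2]
tool_rot: [3.138, 0.01, 1.71]
force: [-1.7, -17.5, -1.8]
width: -0.2
[ -6.98 102.66] [445.44003542 -97.31473809  61.18416662] [3.1380127  0.01017242 1.71017408] [-17.10852406   4.22226973] [ -1.69301708 -17.5403207   -1.84966358]
```

```bash
python3 -m inch '{"travel":[[-0.3,0,0],[-0.8,0,0],[-1.4,0,0],[-2,0,0],[-2.5,0,0],[-2.5,0,-1],[-2.5,0,-3],[-2.5,0,-5.5],[-2.5,0,-8],[-2.5,0,-9]],"twist":[0,0,0,0,0,0,0,0,0,0],"fingers":[0,0,0,0,0,0,0,0,0,0]}'
python3 -m inch '{"travel":[[-1,0,-0.5],[-3,0,-1],[-5,0,-1],[-6,0,-1],[-6,0,-1],[-6,0,-1],[-6,0,-1],[-6,0,-1],[-6,0,-1],[-6,0,-1]],"twist":[0,0,0,0,0,0,0,0,0,0],"fingers":[0,0,0,0,0,0,0,0,0,0]}'; python3 st.py; python3 - <<'E'
from h import *
w=get("wrist"); np.save("w21.npy",w,allow_pickle=True);cv2.imwrite("pics/w21.png",w["frame"][:,:,::-1])
s=get("scene");crop(s,210,170,220,80,3.6,"pics/s21.png")
t=get("top");crop(t,220,130,220,160,3.6,"pics/t21.png")
E
```

```text
clock: 21.75
eef_pos: [448.9, -115.0, 153.9]
tool_rot: [3.138, 0.001, 1.718]
force: [0.7, 0.3, -0.1]
width: 0.1
clock: 22.58
eef_pos: [456.7, -173.6, 160.7]
tool_rot: [-3.141, -0.001, 1.718]
force: [-0.9, 0.0, 0.2]
width: -0.3
[-84.05 102.62] [ 456.67074685 -173.56258591  160.66321735] [-3.14123108e+00 -5.49424823e-04  1.71848878e+00] [0.15692845 0.85521705] [-0.86894037  0.03107058  0.24136366]
```

View pics/w21.png

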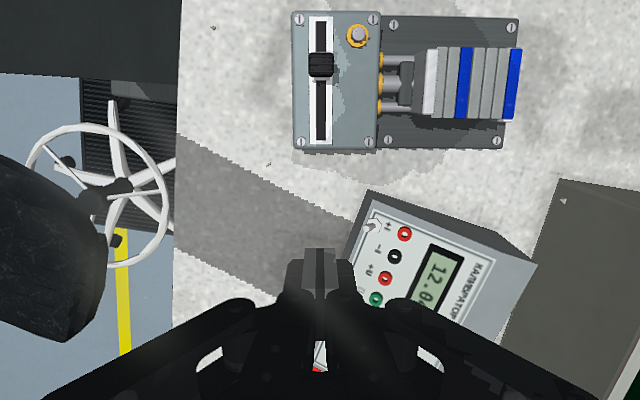

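View pics/s21.png

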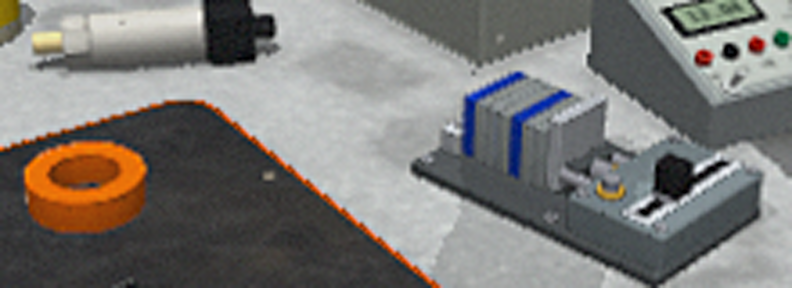

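View pics/t21.png

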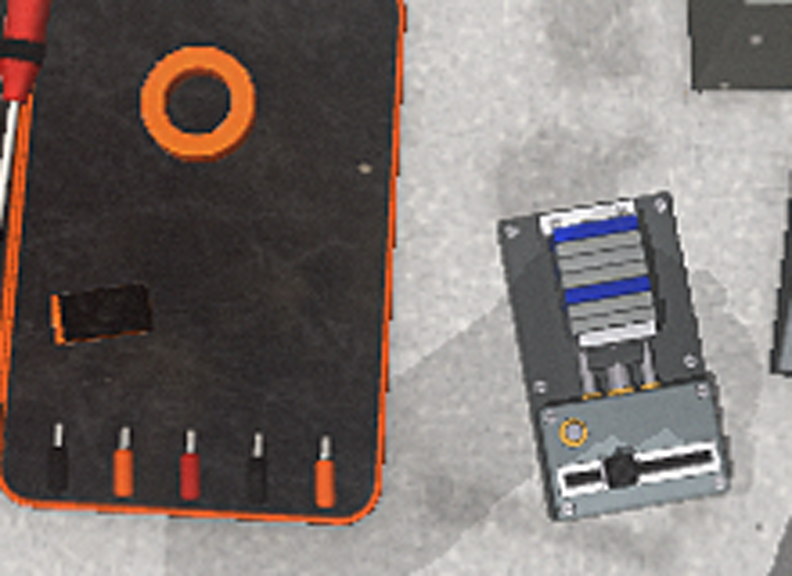

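```bash
python3 -c "
from cell import ctrl
print(ctrl.read_state()['clock'],ctrl.finish_job())"
```

```text
the job is handed in; nothing more can be done
22.7333 None
```

The row of terminals is clamped in the cradle and the lock slide is home with its pin up. I handed the job in at 22.7 s; no verdict came back.

- **Row:** I pressed the carriage back with the row held above the jaw, then lowered it to the floor. It stopped there at 31 N with the tool at the expected height, 35.8 mm. I eased it against the jaw and let go. In the last pictures it stands flat and square between jaw and carriage, within about 0.5 mm of the middle.
- **Lock slide:** it slid against 4 to 7 N. At the stop, a further 6 mm of commanded push moved the tool only 1 mm while the force rose to 17.5 N, well below the 40 N limit. The pin stood clearly above its bush during the push and still did after I backed away. I judged this by eye and did not measure the pin's height.
- **Battery and tape roll:** both are at the same pixels in the top view as at the start.

One measurement disagreed: before the push, the lock grip appeared 4 to 5 mm further along +x than the stated start position. I could not tell whether that was an imaging error or a small initial travel. It did not matter, because I found the stop by feel.

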